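# Open the gate of the plate carrier

## Robot

A 6-joint arm with a two-finger parallel gripper is mounted at the origin on the work surface. World frame = base frame: x ahead of the robot, y to its left, z up, the work surface at z = 0. Lengths are in m, angles in rad, forces in N, time in s.
With the tool pointing down it reaches from about 0.325 to 1 m from the base axis. Payload 5.1 kg.
Tool frame: the origin (TCP) lies midway between the tips of the shut fingers; the grasp point (between the pads) lies 19 mm behind it; y points along the fingers, z is the direction in which the jaws open and shut, and the axes are right-handed (so a half turn about y gives the same grasp; the last joint's range is limited). The gripper opens to 85 mm and grips with 20 to 120 N. Pads are 22 mm wide; open, the fingers measure 114 mm over their backs; the gripper's body (76 mm by 85 mm) begins 54 mm behind the grasp point. The pads swing forward as they close: fully open they stand 13 mm farther back than shut.
Start: joints at [-1.362, 0.124, 1.65, -0, 1.367, -0.083], TCP at [0.187, -0.623, 0.231] pointing down, gripper open.
Joint ranges: [-2.61, 2.61], [-1.02, 2.33], [0.03, 2.71], [-1.35, 4.49], [0.32, 2.68], [-2.91, 2.91]. Speed limits (rad/s): [2.57, 2.57, 3.14, 3.14, 3.14, 3.14].

## Interface

Orientations are given as a rotation vector (axis times angle).
In Python, from cell import sensors, viewer, env gives the robot as it stands.
- The arm moves only by the tool send_rows, never from a script. Its argument "increments" is a list of rows, each an object with "fingers": the closure, from 0 (fully open) to 1 (shut); "xyz": the shift along the world's x, y, z in m, a list of three; "yaw": the turn about the world's z in degrees. A call has exactly 8 rows; each row is the pose to reach, as a shift and turn from the pose commanded when the call began; what a row does not reach only later rows make up. A row lasts 1/8 s, in which the tool goes at most 62.5 mm and 10.7 degrees, less where a joint would pass 70% of its speed; a pose out of reach is approached as far as the arm can. A call with a gripper value outside its range is refused whole. The fingers move at their own pace and stop on an object; "grip_force" is the grip in N (left out, the last holds). Time passes only in rows, so rows that repeat a pose let the fingers close, or fill a call up. It gives the time, the measured TCP pose, the force and the opening at its end, in the units of the state.
- sensors.observe(): the state, without advancing time (a new reading comes with each control period).
- viewer.camera(name): name is "side" or "top"; returns the picture (420x560x3 uint8, red, green, blue); there is no depth.
- viewer.camera_info(name): a dict with "camera_matrix" (3x3 intrinsics, pixels), "R" (3x3) and "t" (3): a world point X has camera coordinates R X + t. Camera axes: x right, y down, z forward; pixel columns grow to the right and rows downward; lengths in m; the calibration is good to about 2 mm. A picture is of the moment at which its call begins. camera_info takes no time and is no camera call.
- env.job_done(): hands the job in, once; it reports no verdict.
The state is a dict: "time": time; "q": joint angles; "joint_vel": joint speeds; "effort": joint torques, N m; "tcp_pos": TCP position; "tool_rot": TCP orientation; "contact_force": force on the tool from outside, world axes, zero at the start; "torque": the same for the moment, N m; "grip_width": opening from 0.0 (shut) to 1.0 (fully open).
Only numpy, scipy, OpenCV 4.12 (cv2) and the standard library are available. Lean on these libraries where they do the work, as an engineer would, in place of code of your own. Each camera call takes 0.05 s, during which the arm holds its last target. There are 200 camera calls.

## Task

Two wooden crockery carriers stand on the club-room table; open the one that holds the stack of green-rimmed plates. Raise the latch bar on its gate by the upright brass thumb tab until it is clear of its catch, swing the gate towards you until it stands wide open, about square to the front of the carrier, and let go. Leave the gate of the carrier with the mugs shut.

Things in the scene. Friction and masses are not known exactly. Their poses are not given: they have to be found in the camera images.
- plates: Carrier with the stack of green-rimmed white plates: open-topped wooden box 240 mm deep, 250 wide, 120 high (front posts 130), gate 196 wide, 112 high at the front. Origin: centre of its underside on the table; x from front to back (front faces the robot), y to the gate's hinge side, z up. A steel catch with an upright lip is on the right-hand front post. The mugs' carrier is built alike.
- plates_tab (a point): Grip point of the brass thumb tab on the plates carrier's latch bar: upright plate 10 mm thick across the gate, 24 wide along it, top 26 mm above this point, foot 48 below; centre of thickness and width, 152 mm above the table at the start; posts end 22 mm lower. Axes at the start as the carrier's. The bar (0.16 kg) turns on a pivot in the gate 135 mm towards the hinge and 55 lower; let go, it falls.
- plates_gate_hinge (a point): Point on the upright hinge line of the plates carrier's gate, 100 mm above the table, at the gate's left end seen from the robot. With the gate shut the tab's point lies 170 mm from it along the gate and 10 mm in front of it. Axes turn with the gate: x into the carrier, y from free end to hinge, z up. Slight hinge friction (0.06 N m): the gate stays where it is left.
- plates_latch (a joint): Angle of the plates carrier's latch bar, rad: 0 level, lying in the catch; grows as its free end rises; stop at 0.4. It is clear of the catch's lip from about 0.1 (raised well clear: over 0.13); raising the tab 25 to 30 mm gives about 0.2 (the tab also shifts about 8 mm towards the hinge).
- plates_gate (a joint): Angle of the plates carrier's gate, rad: 0 shut; grows as its free end swings out towards the robot, clockwise seen from above about its left-hand hinge; 1.57 is square to the front; stop at 1.75.
- mugs_gate (a joint): Angle of the gate of the other carrier, which holds two mugs, rad: 0 shut and latched. It is to stay shut.

How it is judged:
On the way, in this order (a step that is already met when the one before it is completed fails the run):
1. the latch bar is raised clear of its catch while the gate is still shut (value of joint plates_latch above 0.13 rad and value of joint plates_gate below 0.15 rad), for 0.05 s.
2. the gate is swung open (value of joint plates_gate above 1.05 rad), for 0.1 s.
At the end, for the whole second after the job is handed in: The plates carrier's gate stands open by more than 1.05 rad (60 degrees) and is at rest, its latch bar has been let go and has dropped back (below 0.05 rad), and the mugs carrier's gate is shut (below 0.08 rad) (value of joint plates_gate above 1.05 rad and value of joint plates_latch below 0.05 rad and velocity of joint plates_gate between -0.1 and 0.1 rad/s and value of joint mugs_gate below 0.08 rad); the robot touches nothing.
It fails at once if the gate of the mugs carrier is opened (value of joint mugs_gate above 0.15 rad).
It also fails if it takes over 35 s, if anything falls off the work surface, if the arm or the gripper's body presses on something with over 40 N, if the wrist force passes 120 N, or if a joint passes its speed limit or range.

## Working session

There is one attempt and no reset: what is moved stays moved. The work goes in short steps, Python scripts to look and compute and a tool call to move; the robot and the scene stay as the last step left them, time stands still between calls to the robot, and variables do not carry over. Pictures are saved under pics/ and viewed, about 8 in all and at most 12, crops included, and the job is handed in when it is done.

Besides the shell and the picture viewer there is one more tool, called after "Call:" as a command line: name --argument value ..., lists and objects as JSON in quotes. send_rows: Moves the arm, as the interface text tells. Its arguments: {"type":"object","properties":{"increments":{"type":"array","items":{"type":"object","properties":{"fingers":{"type":"number"},"xyz":{"type":"array","items":{"type":"number"}},"yaw":{"type":"number"}}}},"grip_force":{"type":"number"}},"required":["increments"]}

```bash
mkdir -p pics; python3 - <<'E'
from cell import sensors, viewer, env
import cv2,numpy as np
for n in("top","side"):
    im=viewer.camera(n); cv2.imwrite(f"pics/{n}0.png",im[:,:,::-1]); i=viewer.camera_info(n)
    print(n,np.round(i["camera_matrix"],1).tolist(),np.round(i["R"],3).tolist(),np.round(i["t"],3).tolist())
s=sensors.observe();print({k:np.round(v,3).tolist() for k,v in s.items()})
E
```

```text
top [[446.9, 0.0, 272.5], [0.0, 446.9, 196.1], [0.0, 0.0, 1.0]] [[-0.022, -1.0, -0.021], [-0.992, 0.024, -0.127], [0.128, 0.018, -0.992]] [0.057, 0.683, 1.148]
side [[523.0, 0.0, 272.1], [0.0, 523.0, 206.8], [0.0, 0.0, 1.0]] [[-0.721, -0.693, -0.005], [-0.404, 0.427, -0.809], [0.563, -0.581, -0.588]] [0.492, 0.355, 1.003]
{'time': 0.1, 'q': [-1.362, 0.124, 1.652, -0.0, 1.368, -0.083], 'joint_vel': [0.001, -0.002, -0.003, 0.001, 0.0, 0.001], 'effort': [0.0, -42.493, -36.665, 0.0, 0.004, 0.0], 'tcp_pos': [0.187, -0.622, 0.23], 'tool_rot': [-0.304, 2.067, -2.063], 'contact_force': [-1.221, -0.035, 1.132], 'torque': [-0.018, -0.036, -0.02], 'grip_width': 0.995}
```

View pics/top0.png

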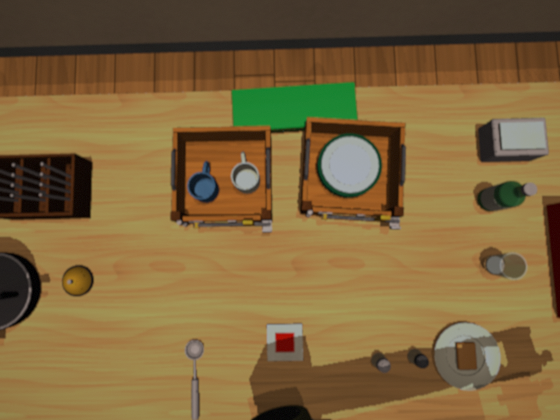

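View pics/side0.png

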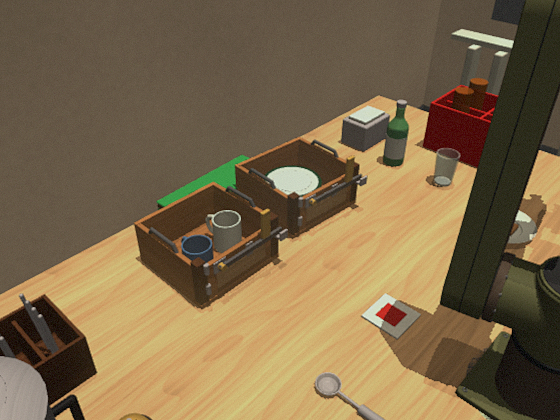

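The plates carrier is the right-hand one in the top view (cols 303–405, rows 118–225), with its brass tab near (386,217). In the side view the tab is near (350,168). I'll zoom in and mask the brass.

```bash
cat > h.py <<'E'
import cv2,numpy as np
from cell import sensors, viewer, env
I={n:viewer.camera_info(n) for n in("top","side")}
def ray(n,u,v):
    i=I[n];R=np.array(i["R"]);d=R.T@np.linalg.solve(i["camera_matrix"],[u,v,1.]);return -R.T@np.array(i["t"]),d
def onz(n,u,v,z):
    o,d=ray(n,u,v);return o+d*(z-o[2])/d[2]
def tri(pt,ps):
    A=[];b=[]
    for n,p in(("top",pt),("side",ps)):
        o,d=ray(n,*p);P=np.eye(3)-np.outer(d,d)/(d@d);A.append(P);b.append(P@o)
    return np.linalg.lstsq(np.vstack(A),np.hstack(b),rcond=None)[0]
def proj(n,X):
    i=I[n];c=np.array(i["camera_matrix"])@(np.array(i["R"])@X+i["t"]);return c[:2]/c[2]
E
python3 - <<'E'
from h import *
t=cv2.imread("pics/top0.png");s=cv2.imread("pics/side0.png")
f=lambda im,u,v,w,h,k:cv2.resize(im[v:v+h,u:u+w],None,fx=k,fy=k,interpolation=cv2.INTER_CUBIC)
a=f(t,295,110,120,125,4);b=f(s,235,130,140,105,4)
a=cv2.copyMakeBorder(f(t,350,195,60,40,6),0,20,0,0,0); a=cv2.resize(a,(400,300)) 
o=np.zeros((600,800,3),np.uint8);x=f(t,295,110,120,125,3);o[:x.shape[0],:x.shape[1]]=x
x=f(s,235,130,140,105,3);o[:x.shape[0],370:370+x.shape[1]]=x
cv2.imwrite("pics/z0.png",o[:390])
for n,im,(u,v,w,h) in(("top",t,(295,110,120,125)),("side",s,(235,130,140,105))):
    hsv=cv2.cvtColor(im,cv2.COLOR_BGR2HSV)
    m=cv2.inRange(hsv,(18,120,80),(32,255,255))[v:v+h,u:u+w]
    k,l,st,c=cv2.connectedComponentsWithStats(m)
    for j in range(1,k):
        if st[j,4]>=8:print(n,st[j]+[u,v,0,0,0],c[j]+[u,v])
E
```

```text
top [ 353  110   62  125 1829] [401.57463095 164.02077638]
top [307 117   9   2   9] [311.         117.11111111]
top [318 118  15   1  15] [325. 118.]
top [336 119  14   1  14] [342.5 119. ]
top [295 131   8  26 164] [297.99390244 142.65243902]
top [ 295  161   91   74 1139] [324.30026339 219.94029851]
top [321 214  28   9  95] [332.11578947 219.30526316]
top [380 215  11   6  57] [384.9122807  217.22807018]
top [353 220  28   5  91] [366.56043956 222.17582418]
side [316 130  11  10  24] [321.54166667 133.875     ]
side [328 130  14  10  44] [335.47727273 134.68181818]
side [309 137   4   5   9] [310.33333333 138.77777778]
side [324 138   5   7  12] [326.25 140.75]
side [339 144  16  11  44] [345.45454545 149.13636364]
side [345 151  22  31 169] [351.17159763 165.75147929]
side [358 161  17  13  68] [365.80882353 167.69117647]
side [369 170   6   5   8] [371.25 171.5 ]
side [361 172   8   5   8] [364.5   174.125]
side [355 184  20  20  54] [363.05555556 192.40740741]
side [344 191  31  44 259] [364.97683398 213.66023166]
side [309 198   9  10  38] [312.78947368 202.18421053]
side [260 209  10  26 176] [265.33522727 221.91477273]
side [355 213   6   8  16] [356.8125 217.    ]
side [370 223   5   7  10] [372.1 226.3]
side [354 226  16   9  47] [362.19148936 230.29787234]
side [324 231   5   4   9] [326.44444444 232.55555556]
```

View pics/z0.png

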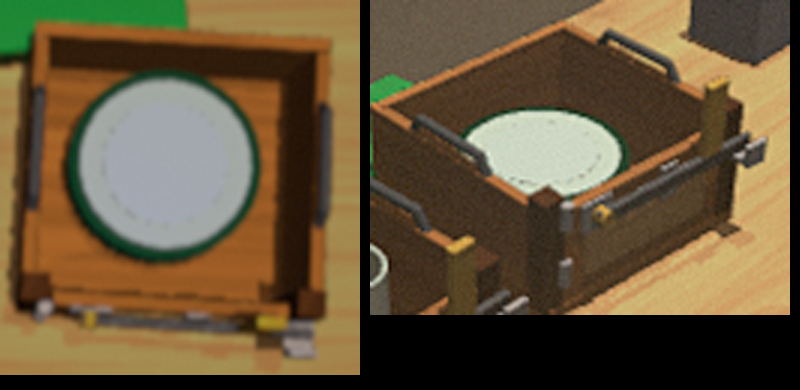

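The crop shows the plates carrier turned slightly. In the top view the tab's top face is at about (385.5,217.5) and the hinge knuckle at about (309.5,212.5). In the side view the tab's top centre is about (350.5,158). Next I'll compute the tab position and the carrier's yaw.

```bash
python3 - <<'E'
from h import *
c=lambda x,y:(295+(x-1)/3,110+(y-1)/3)
s=lambda x,y:(235+(x-371)/3,130+(y-1)/3)
P=lambda *a:print(a[0],np.round(a[1],4))
P("tab top @.178",onz("top",*c(272,322),.178)); P("tab tri",tri(c(272,322),s(716,85)))
P("tab top side",onz("side",*s(716,85),.178))
for nm,p,z in(("BL",(35,22),.12),("BR",(331,41),.12),("FL post fl",(18,311),.13),("FR post fr",(325,318),.13),("barL",(90,318),.1),("hinge",(43,306),.11)):P(nm,onz("top",*c(*p),z))
print("TCP px",proj("top",np.array(sensors.observe()["tcp_pos"])))
# brass mask in tight ROI for tab
im=cv2.imread("pics/top0.png");h=cv2.cvtColor(im,cv2.COLOR_BGR2HSV)[212:224,376:396]
print(h[...,0]);print(h[...,2])
E
```

```text
tab top @.178 [ 0.6112 -0.224   0.178 ]
tab tri [ 0.6121 -0.2249  0.1728]
tab top side [ 0.6076 -0.2171  0.178 ]
BL [ 0.8757 -0.0507  0.12  ]
BR [ 0.8521 -0.2999  0.12  ]
FL post fl [ 0.6286 -0.0286  0.13  ]
FR post fr [ 0.6171 -0.2784  0.13  ]
barL [ 0.624  -0.0902  0.1   ]
hinge [ 0.6341 -0.0504  0.11  ]
TCP px [593.420686   413.34185661]
[[14 14 14 14 13 14 14 14 14 14 13 14 14 14 14 14 10 10 11 12]
 [14 14 14 13 13 14 14 14 14 14 14 14 14 13 14 13 15 10 12 12]
 [13 14 14 13 14 16 16 16 15 15 15 15 15 15 14 14 14 10 13 12]
 [14 14 14 15 20 22 22 21 20 19 18 18 18 18 17 15 12  6 10 11]
 [15 16 16 19 23 24 24 24 23 22 22 21 21 21 19 15  6  5  6  9]
 [17 18 19 20 24 25 24 24 23 23 23 23 22 22 19 15  5  8 11  8]
 [19 19 18 20 23 24 23 23 23 23 23 23 22 21 19 14  7  8 11 10]
 [19 19 18 18 21 22 21 21 21 22 22 23 21 20 18 14  8  6  7  9]
 [19 18 19 18 18 19 19 20 19 20 20 20 19 17 16  8  9  7  7  6]
 [19 19 19 18 17 18 18 17 16 17 14 12  9 10  4  5  4  8  4  8]
 [20 21 19 18 17 16 16 16 15 14 13 14 14 11  8  8 10  8  8  7]
 [21 21 20 19 18 15 15 15 14 15 15 15 14 14 11  9 10  8  8  8]]

[... 320 characters left out ...]
  29  26
   43  55]
 [ 56  47  44  50  91 139 158 160 160 159 159 161 162 154 126  81  51  50
   55  57]
 [ 56  44  41  48  95 145 164 166 166 165 165 165 165 159 136 104  89  92
   96  96]
 [ 46  43  43  46  86 132 151 156 157 155 156 157 157 155 139 118 109 113
  120 122]
 [ 44  46  47  50  70 101 118 126 128 127 127 127 130 130 119 106  98 101
  110 112]
 [ 71  69  67  65  63  68  76  82  84  84  85  86  87  90  89  84  81  82
   86  90]
 [117 110 107  99  78  61  58  60  57  58  61  62  64  70  77  77  76  75
   78  83]
 [154 147 145 134 100  73  68  68  64  61  63  62  65  83 102 104  98  96
   97 102]
 [164 163 162 150 110  81  76  76  75  74  71  70  76 105 134 139 134 131
  132 132]]
```

```bash
python3 - <<'E'
from h import *
from scipy.spatial.transform import Rotation as Ro
s=sensors.observe();R=Ro.from_rotvec(s["tool_rot"]).as_matrix();print(R.round(3),s["tcp_pos"],s["time"])
print("jaw yaw deg",np.degrees(np.arctan2(R[1,2],R[0,2])))
E
```

```text
[[-0.958 -0.     0.288]
 [-0.288  0.002 -0.958]
 [-0.    -1.    -0.002]] [ 0.18683508 -0.62199539  0.230206  ] 0.1
jaw yaw deg -73.28220869515378
```

Call:
send_rows --grip_force 40 --increments '[{"fingers":0,"xyz":[0.01,0.01,0.03],"yaw":5},{"fingers":0,"xyz":[0.04,0.04,0.05],"yaw":10},{"fingers":0,"xyz":[0.08,0.075,0.05],"yaw":16},{"fingers":0,"xyz":[0.12,0.115,0.05],"yaw":22},{"fingers":0,"xyz":[0.16,0.15,0.05],"yaw":28},{"fingers":0,"xyz":[0.2,0.19,0.05],"yaw":34},{"fingers":0,"xyz":[0.24,0.225,0.05],"yaw":40},{"fingers":0,"xyz":[0.27,0.255,0.05],"yaw":45}]'

```text
time: 1.1
tcp_pos: [0.4581, -0.3657, 0.2808]
tool_rot: [-0.936, 1.561, -1.559]
contact_force: [-0.5, 0.0, -1.0]
grip_width: 0.998
```

Call:
send_rows --increments '[{"fingers":0,"xyz":[0.04,0.035,0],"yaw":6},{"fingers":0,"xyz":[0.08,0.075,0],"yaw":13},{"fingers":0,"xyz":[0.12,0.11,0],"yaw":19},{"fingers":0,"xyz":[0.144,0.134,0],"yaw":23},{"fingers":0,"xyz":[0.154,0.144,-0.01],"yaw":23.3},{"fingers":0,"xyz":[0.154,0.144,-0.03],"yaw":23.3},{"fingers":0,"xyz":[0.154,0.144,-0.04],"yaw":23.3},{"fingers":0,"xyz":[0.154,0.144,-0.04],"yaw":23.3}]'

```text
time: 2.1
tcp_pos: [0.6093, -0.2242, 0.239]
tool_rot: [-1.167, 1.278, -1.272]
contact_force: [-0.2, 0.3, 0.5]
grip_width: 1.001
```

```bash
python3 - <<'E'
from h import *
from scipy.spatial.transform import Rotation as Ro
s=sensors.observe();R=Ro.from_rotvec(s["tool_rot"]).as_matrix();print(s["tcp_pos"],s["time"],s["grip_width"],s["contact_force"],np.degrees(np.arctan2(R[1,2],R[0,2])))
t=viewer.camera("top")[:,:,::-1];d=viewer.camera("side")[:,:,::-1]
f=lambda im,u,v,w,h,k:cv2.resize(im[v:v+h,u:u+w],None,fx=k,fy=k,interpolation=cv2.INTER_CUBIC)
cv2.imwrite("pics/z1.png",np.hstack([f(t,310,130,130,130,3),f(d,270,70,130,130,3)]))
for n in("top","side"):print(n,proj(n,s["tcp_pos"]))
E
```

```text
[ 0.60934789 -0.22421511  0.23901081] 2.1 1.00085730661445 [-0.15201456  0.31441236  0.51127486] -5.094340924646139
top [391.81362239 215.57941713]
side [353.09287569 136.07821436]
```

View pics/z1.png

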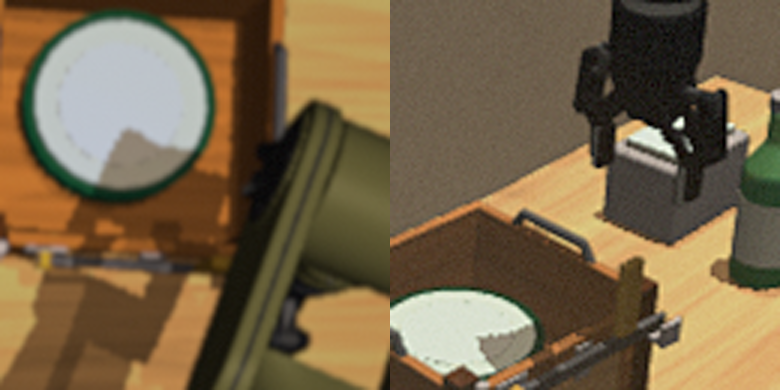

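The open fingertips straddle the tab: in the side crop, their midpoint is about (647,178), with the tab top below at (632,262). I'll descend and close gently.

Call:
send_rows --grip_force 40 --increments '[{"fingers":0,"xyz":[0,0.002,-0.03],"yaw":0},{"fingers":0,"xyz":[0,0.002,-0.06],"yaw":0},{"fingers":0,"xyz":[0,0.002,-0.085],"yaw":0},{"fingers":0.3,"xyz":[0,0.002,-0.1],"yaw":0},{"fingers":0.6,"xyz":[0,0.002,-0.102],"yaw":0},{"fingers":0.7,"xyz":[0,0.002,-0.102],"yaw":0},{"fingers":0.75,"xyz":[0,0.002,-0.102],"yaw":0},{"fingers":0.8,"xyz":[0,0.002,-0.102],"yaw":0}]'

```text
time: 3.2
tcp_pos: [0.6115, -0.2217, 0.1404]
tool_rot: [-1.166, 1.272, -1.274]
contact_force: [0.3, -0.4, 0.0]
grip_width: 0.204
```

```bash
python3 - <<'E'
from h import *
s=sensors.observe();print(s["tcp_pos"],s["time"],s["grip_width"],s["contact_force"])
d=viewer.camera("side")[:,:,::-1]
cv2.imwrite("pics/z2.png",cv2.resize(d[110:210,290:410],None,fx=4,fy=4,interpolation=cv2.INTER_CUBIC))
E
```

```text
[ 0.61145598 -0.22174023  0.14039749] 3.2 0.20440580888781185 [ 0.27900992 -0.40239217  0.00379198]
```

View pics/z2.png

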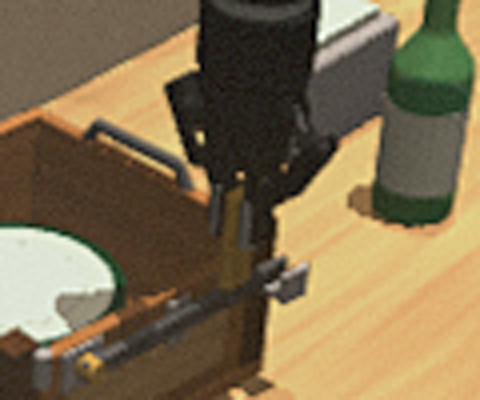

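The tab (crop col ~232, rows 185–290) stands between the two pads (cols 213 and 246) with no contact. I'll close now.

Call:
send_rows --grip_force 50 --increments '[{"fingers":0.84,"xyz":[0,0,-0.002],"yaw":0},{"fingers":0.88,"xyz":[0,0,-0.003],"yaw":0},{"fingers":0.92,"xyz":[0,0,-0.003],"yaw":0},{"fingers":1,"xyz":[0,0,-0.003],"yaw":0},{"fingers":1,"xyz":[0,0,-0.003],"yaw":0},{"fingers":1,"xyz":[0,0,-0.003],"yaw":0},{"fingers":1,"xyz":[0,0,-0.003],"yaw":0},{"fingers":1,"xyz":[0,0,-0.003],"yaw":0}]'

```text
time: 4.25
tcp_pos: [0.611, -0.2215, 0.1363]
tool_rot: [-1.167, 1.273, -1.273]
contact_force: [1.1, 0.7, -0.5]
grip_width: 0.11
```

Call:
send_rows --increments '[{"fingers":1,"xyz":[0,0.001,0.004],"yaw":0},{"fingers":1,"xyz":[0,0.003,0.008],"yaw":0},{"fingers":1,"xyz":[0,0.004,0.012],"yaw":0},{"fingers":1,"xyz":[0.0005,0.006,0.016],"yaw":0},{"fingers":1,"xyz":[0.0005,0.008,0.02],"yaw":0},{"fingers":1,"xyz":[0.001,0.009,0.024],"yaw":0},{"fingers":1,"xyz":[0.001,0.01,0.028],"yaw":0},{"fingers":1,"xyz":[0.001,0.01,0.028],"yaw":0}]'

```text
time: 5.25
tcp_pos: [0.6111, -0.2079, 0.1617]
tool_rot: [-1.165, 1.278, -1.266]
contact_force: [4.0, 9.9, -10.5]
grip_width: 0.11
```

```bash
python3 - <<'E'
from h import *
s=sensors.observe();print(s["tcp_pos"],s["time"],s["grip_width"],s["contact_force"],s["torque"])
d=viewer.camera("side")[:,:,::-1]
cv2.imwrite("pics/z3.png",cv2.resize(d[110:210,290:410],None,fx=4,fy=4,interpolation=cv2.INTER_CUBIC))
# swing table: gate circle about hinge from current TCP
h=np.array([.636,-.0535]);p=s["tcp_pos"][:2]
for a in range(0,100,10):
    t=-np.radians(a);r=np.array([[np.cos(t),-np.sin(t)],[np.sin(t),np.cos(t)]])@(p-h)+h-p;print(a,r.round(4))
E
```

```text
[ 0.61111104 -0.20791632  0.16172929] 5.25 0.11000308117642865 [  4.01897746   9.93045487 -10.45729597] [ 1.12209876 -0.70511501 -0.33485256]
0 [0. 0.]
10 [-0.0264  0.0067]
20 [-0.0513  0.0178]
30 [-0.0739  0.0331]
40 [-0.0934  0.0521]
50 [-0.1094  0.0742]
60 [-0.1213  0.0988]
70 [-0.1287  0.125 ]
80 [-0.1315  0.1521]
90 [-0.1295  0.1793]
```

View pics/z3.png

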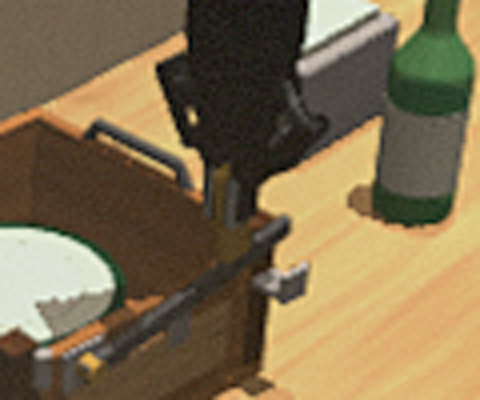

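The bar's free end (crop ~(285,225)) stands well above the catch (~(290,285)), and the pads still hold the tab. I'll swing along the arc.

Call:
send_rows --increments '[{"fingers":1,"xyz":[-0.0107,0.004,0],"yaw":-4},{"fingers":1,"xyz":[-0.0213,0.008,0],"yaw":-8},{"fingers":1,"xyz":[-0.0316,0.0116,0],"yaw":-12},{"fingers":1,"xyz":[-0.0416,0.0158,0],"yaw":-16},{"fingers":1,"xyz":[-0.0513,0.0208,0],"yaw":-20},{"fingers":1,"xyz":[-0.0606,0.0265,0],"yaw":-24},{"fingers":1,"xyz":[-0.0696,0.0328,0],"yaw":-28},{"fingers":1,"xyz":[-0.0739,0.0361,0],"yaw":-30}]'

```text
time: 6.3
tcp_pos: [0.5375, -0.1739, 0.1629]
tool_rot: [-0.854, 1.646, -1.642]
contact_force: [7.1, 3.6, -11.4]
grip_width: 0.11
```

```bash
python3 - <<'E'
from h import *
s=sensors.observe();print(s["tcp_pos"],s["time"],s["grip_width"],s["contact_force"],s["torque"])
h=np.array([.636,-.0535]);v=s["tcp_pos"][:2]-h;print(np.linalg.norm(v))
for a in range(4,60,4):
    t=-np.radians(a);print(a,((np.array([[np.cos(t),-np.sin(t)],[np.sin(t),np.cos(t)]])@v)-v).round(4))
E
```

```text
[ 0.53753544 -0.17392811  0.16286798] 6.3 0.10993643832631424 [  7.0672351    3.6135492  -11.44621881] [ 0.18406512 -0.72742248 -0.3535553 ]
0.1555577043473311
4 [-0.0082  0.0072]
8 [-0.0158  0.0149]
12 [-0.0229  0.0231]
16 [-0.0294  0.0318]
20 [-0.0353  0.0409]
24 [-0.0405  0.0505]
28 [-0.045   0.0603]
32 [-0.0489  0.0705]
36 [-0.052   0.0809]
40 [-0.0544  0.0915]
44 [-0.056   0.1022]
48 [-0.0569  0.113 ]
52 [-0.0571  0.1239]
56 [-0.0564  0.1347]
```

Call:
send_rows --increments '[{"fingers":1,"xyz":[-0.0082,0.0072,0],"yaw":-4},{"fingers":1,"xyz":[-0.0158,0.0149,0],"yaw":-8},{"fingers":1,"xyz":[-0.0229,0.0231,0],"yaw":-12},{"fingers":1,"xyz":[-0.0294,0.0318,0],"yaw":-16},{"fingers":1,"xyz":[-0.0353,0.0409,0],"yaw":-20},{"fingers":1,"xyz":[-0.0405,0.0505,0],"yaw":-24},{"fingers":1,"xyz":[-0.045,0.0603,0],"yaw":-28},{"fingers":1,"xyz":[-0.0489,0.0705,0],"yaw":-32}]'

```text
time: 7.3
tcp_pos: [0.4892, -0.104, 0.163]
tool_rot: [-0.404, 2.003, -2.0]
contact_force: [10.7, 2.9, -13.7]
grip_width: 0.112
```

Call:
send_rows --increments '[{"fingers":1,"xyz":[-0.0031,0.0104,0],"yaw":-4},{"fingers":1,"xyz":[-0.0055,0.021,0],"yaw":-8},{"fingers":1,"xyz":[-0.0071,0.0317,0],"yaw":-12},{"fingers":1,"xyz":[-0.008,0.0425,0],"yaw":-16},{"fingers":1,"xyz":[-0.0082,0.0534,0],"yaw":-20},{"fingers":1,"xyz":[-0.0075,0.0642,0],"yaw":-24},{"fingers":1,"xyz":[-0.007,0.067,0],"yaw":-25},{"fingers":1,"xyz":[-0.007,0.067,0],"yaw":-25}]'

```text
time: 8.3
tcp_pos: [0.4819, -0.0378, 0.1632]
tool_rot: [-0.037, -2.204, 2.204]
contact_force: [7.4, -0.7, -11.3]
grip_width: 0.112
```

```bash
python3 - <<'E'
from h import *
s=sensors.observe();print(s["tcp_pos"],s["time"],s["grip_width"],s["contact_force"],s["torque"])
t=viewer.camera("top")[:,:,::-1];d=viewer.camera("side")[:,:,::-1]
f=lambda im,u,v,w,h,k:cv2.resize(im[v:v+h,u:u+w],None,fx=k,fy=k,interpolation=cv2.INTER_CUBIC)
cv2.imwrite("pics/z4.png",np.hstack([f(t,260,150,130,150,3),f(d,220,120,130,150,3)]))
E
```

```text
[ 0.48188723 -0.0378367   0.1632144 ] 8.3 0.11170767132175054 [  7.39306617  -0.71020968 -11.3454453 ] [ 0.00074184 -0.58334048 -0.08320815]
```

View pics/z4.png

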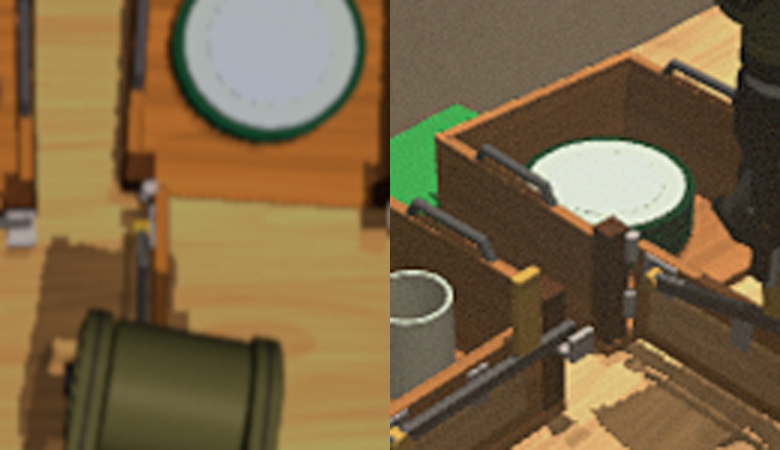

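The gate now stands about square: in the top crop it runs straight down from the hinge at (150,190). The mugs gate is still latched. I'll lower the bar, release, and rise.

Call:
send_rows --increments '[{"fingers":1,"xyz":[-0.002,0,-0.005],"yaw":0},{"fingers":1,"xyz":[-0.004,0,-0.01],"yaw":0},{"fingers":1,"xyz":[-0.007,0,-0.015],"yaw":0},{"fingers":1,"xyz":[-0.009,0,-0.02],"yaw":0},{"fingers":1,"xyz":[-0.011,0,-0.024],"yaw":0},{"fingers":1,"xyz":[-0.011,0,-0.024],"yaw":0},{"fingers":0.85,"xyz":[-0.011,0,-0.024],"yaw":0},{"fingers":0.75,"xyz":[-0.011,0,-0.024],"yaw":0}]'

```text
time: 9.4
tcp_pos: [0.4715, -0.0381, 0.1411]
tool_rot: [-0.039, -2.204, 2.205]
contact_force: [-0.6, 0.3, 0.1]
grip_width: 0.255
```

Call:
send_rows --increments '[{"fingers":0.55,"xyz":[0,0,0],"yaw":0},{"fingers":0.4,"xyz":[0,0,0],"yaw":0},{"fingers":0.4,"xyz":[0,0,0.01],"yaw":0},{"fingers":0.4,"xyz":[0,0,0.03],"yaw":0},{"fingers":0.4,"xyz":[0,0,0.06],"yaw":0},{"fingers":0.4,"xyz":[0,0,0.1],"yaw":0},{"fingers":0.4,"xyz":[0,0,0.14],"yaw":0},{"fingers":0.4,"xyz":[0,0,0.15],"yaw":0}]'

```text
time: 10.4
tcp_pos: [0.4725, -0.0382, 0.2945]
tool_rot: [-0.045, -2.206, 2.209]
contact_force: [-0.1, -0.1, -0.7]
grip_width: 0.599
```

Call:
send_rows --increments '[{"fingers":0.4,"xyz":[0,-0.03,0],"yaw":0},{"fingers":0.4,"xyz":[0,-0.07,0],"yaw":0},{"fingers":0.4,"xyz":[0,-0.11,0],"yaw":0},{"fingers":0.4,"xyz":[0,-0.15,0],"yaw":0},{"fingers":0.4,"xyz":[0,-0.19,0],"yaw":0},{"fingers":0.4,"xyz":[0,-0.22,0],"yaw":0},{"fingers":0.4,"xyz":[0,-0.24,0],"yaw":0},{"fingers":0.4,"xyz":[0,-0.24,0],"yaw":0}]'

```text
time: 11.4
tcp_pos: [0.4708, -0.2784, 0.2894]
tool_rot: [-0.038, -2.204, 2.201]
contact_force: [0.4, 0.6, -0.9]
grip_width: 0.593
```

```bash
python3 - <<'E'
from h import *
s=sensors.observe();print(s["tcp_pos"],s["time"],s["grip_width"],s["contact_force"],s["torque"])
t=viewer.camera("top")[:,:,::-1];d=viewer.camera("side")[:,:,::-1]
f=lambda im,u,v,w,h,k:cv2.resize(im[v:v+h,u:u+w],None,fx=k,fy=k,interpolation=cv2.INTER_CUBIC)
cv2.imwrite("pics/z5.png",np.hstack([f(t,260,150,130,150,3),f(d,270,130,130,150,3)]))
E
```

```text
[ 0.47083974 -0.27841918  0.28942571] 11.4 0.5933156017807752 [ 0.44681783  0.55879855 -0.93207412] [ 0.00718219 -0.03359015  0.03383862]
```

View pics/z5.png

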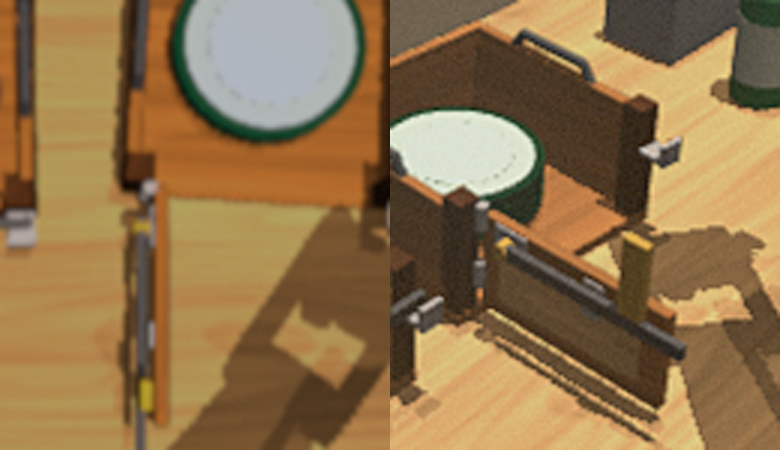

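The gate stands about square, running straight down from the hinge in the top crop, from (160,190) to (160,425). The bar lies parallel to the gate's top edge, and the gripper is clear. I'll hand it in.

```bash
python3 -c "
from cell import env;print(env.job_done())"
```

```text
the job is handed in; nothing more can be done
None
```

I opened the plates carrier's gate and handed the job in after about 11.5 s of robot time; the interface reports no verdict.

- **What I did:** I gripped the brass tab from above and raised it about 25 mm. The picture showed the bar well above its catch with the gate still shut. I then swung the gate about 87° along its arc, lowered the bar, let go, and moved the arm up and away.
- **Last checks:** The final pictures show the gate standing about square to the front and the bar lying parallel to the gate's top edge. The contact force is about 1 N, which is sensor noise, so the robot is touching nothing. Contact force readings never went above about 18 N. I read the gate and bar angles from pictures only, since the joints themselves are not reported.
- **Mugs carrier:** I never touched its gate. It was last seen shut and latched just after the swing; the final crop shows only its front right corner.
- **Small disagreements:** The two cameras differed by about 7 mm on where the tab was, which did no harm to the grip. When raised, the tab moved about 13.6 mm towards the hinge instead of the 8 mm stated, which matches the bar's geometry.

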